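Roll the thumb wheel of a pipe fit-up jig to set the weld gap

ROBOT

A 6-joint arm with a two-finger parallel gripper is mounted at the origin on the work surface. World frame = base frame: x ahead of the robot, y to its left, z up, the work surface at z = 0. Lengths are in m, angles in rad, forces in N, time in s.
With the tool pointing down it reaches from about 0.3 to 0.875 m from the base axis. Payload 6.4 kg.
Tool frame: the origin (TCP) lies at the very end of the fingers, on their centre line; the grasp point (between the pads) lies 19 mm behind it; z points along the fingers, y is the line along which they close (so a half turn about z gives the same grasp; the last joint's range is limited). The gripper opens to 88 mm and grips with 3 to 60 N. Pads are 18 mm wide; open, the fingers measure 123 mm over their backs; the gripper's body (75 mm by 187 mm) begins 45 mm behind the grasp point.
Start: joints at [1.04, 0.181, 1.607, -0, 1.354, -0.206], TCP at [0.183, 0.545, 0.239] pointing down, gripper open.
Joint ranges: [-2.99, 2.99], [-0.89, 2.07], [0.3, 2.58], [-1.14, 4.28], [0, 2.63], [-3.12, 3.12]. Speed limits (rad/s): [2.57, 2.57, 3.01, 3.14, 3.14, 3.14].

INTERFACE

Orientations are given as a unit quaternion [x, y, z, w].
In Python, from bench import robot, vision gives the robot as it stands.
- The arm moves only by the tool apply_moves, never from a script. Its argument "rows" is one flat list of numbers, 4 for each row, row after row: the shift along the tool's x, y, z in mm, then the turn about the tool's z in rad. A call has 1 to 10 rows; each row shifts and turns the commanded pose from where the row before left it, along the tool's axes as they then stand; what a row does not reach is not made up. A row lasts 1/10 s, in which the tool goes at most 50 mm and 8.59 degrees, less where a joint would pass 70% of its speed; a pose out of reach is approached as far as the arm can. A call with a gripper value outside its range is refused whole. "hand" is the opening, from 0 (shut) to 1 (fully open), set as the call begins (left out, the last holds). The fingers move at their own pace and stop on an object; "newtons" is the grip in N (left out, the last holds). Time passes only in rows, so rows that do not move let the fingers close. It gives the time, the measured TCP pose, the force, the opening and the grip force at its end, in the units of the state.
- robot.read_state(): the state, without advancing time (a new reading comes with each control period).
- vision.grab_frame(name): name is "side" or "top"; returns a dict with "image" (384x512x3 uint8, red, green, blue), "range_z" (384x512 float32, m along the optical axis (not along the pixel's ray), 0 where there is no reading), "fx", "fy", "cx", "cy" (pixels), "T" (4x4, takes a point from camera to world coordinates). Camera axes: x right, y down, z forward; pixel columns grow to the right and rows downward; lengths in m; the calibration is good to about 2 mm. A picture is of the moment at which its call begins.
- robot.job_done(): hands the job in; it is judged then, once.
The state is a dict: "time_s": time; "joint_pos": joint angles; "qvel": joint speeds; "joint_torque": joint torques, N m; "tcp_pos": TCP position; "orientation": TCP orientation; "wrist_force": force on the tool from outside, world axes, zero at the start; "torque": the same for the moment, N m; "width": opening from 0.0 (shut) to 1.0 (fully open); "grasp_force": force on a finger pad.
Only numpy, scipy, OpenCV 4.12 (cv2) and the standard library are available. Lean on these libraries where they do the work, as an engineer would, in place of code of your own. Each camera call takes 0.05 s, during which the arm holds its last target. There are 200 camera calls.

TASK

Set the weld gap in the pipe jig: roll the knurled thumb wheel under a fingertip, in as many strokes as it takes, until the pointer on the sliding carriage lines up with the line on the gauge bar, then take the finger away. Move the carriage by the wheel only: do not push the carriage, the pipes or the gauge, and do not let the two pipe ends run into each other. Leave everything else on the table where it is.

Things in the scene. Friction and masses are not known exactly. Their poses are not given: they have to be found in the camera images.
- jig: fixed steel base of the jig, 170 mm (x) by 360 mm (y) by 16 mm; origin at the centre of its underside, on the table. Its y axis is the travel of the carriage (+y towards the fixed pipe), its +x side carries the wheel. Pipes of 60 mm diameter lie along y above its centre line, axis 75 mm and highest clamp 111 mm above the table.
- wheel: knurled steel thumb wheel, 72 mm diameter, 22 mm wide, standing upright on the +x side of the jig; origin at its hub, 62 mm above the table. It turns about the jig's x axis only; its own axes turn with it. It stands between two fixed cheeks, 28 mm apart inside, 50 mm long along y, whose tops are 24 mm below the wheel's top.
- wheel_top (a point): fixed point where the wheel's top is, 98 mm above the table, straight above the hub; axes of the jig. Rolling the top of the wheel towards the jig's +y moves the carriage the same way and closes the gap, 8 mm per radian (1 mm for every 4.5 mm of rim); rolled the other way it opens. About 2 N along the rim turns it (press about 10 N, or it may slip); it stays put when left.
- carriage: sliding carriage with a clamped rusty pipe, at the jig's -y end; slides along the jig's y; origin on the jig's centre line at table height, below the end face of its pipe at the gap
- tail: fixed saddle with the other rusty pipe and the gauge bar, at the jig's +y end; same axes as the jig; origin on the jig's centre line at table height, below the end face of its pipe at the gap. The gap between the pipe ends is the distance between the two origins.
- pointer (a point): tip of the white blade (4 mm thick, the point is mid-way through it) that stands on the carriage on the side away from the wheel, 85 mm above the table; starts on the -y side of the mark
- mark (a point): middle of the dark line (4 mm wide) across the aluminium gauge bar of the fixed pipe, at the bar's edge beside the pointer, 85 mm above the table; same axes as the jig. The pointer is on it when both have the same y in the jig's axes; the pipe ends are then 5 mm apart and would meet 5 mm further on.
- coupling: loose plain steel pipe coupling (ring 38 mm wide, 28 mm high) standing on the jig's base plate beside the wheel; origin under its centre
- chipping_hammer: loose chipping hammer lying on the table on the robot's side of the jig, about 230 mm long; origin on the table under its handle
- magnet_square: loose right-angle magnet square, about 100 mm tall, standing beyond the jig; origin under its centre
- nozzle: loose brass torch nozzle, 24 mm wide, 60 mm tall, standing beyond the jig; origin under its centre
- gel_jar: loose jar, 64 mm wide, 60 mm tall, standing beyond the jig; origin under its centre
- pliers: loose pliers lying on the table to the right of the jig, about 190 mm long; origin at the pivot, on the table
- wire_brush: loose wire brush lying on the table to the left of the jig, 260 mm long; origin under its centre
- flange: loose steel flange ring, 110 mm wide, 16 mm thick, flat on the table to the left; origin under its centre

How it is judged:
On the way:
1. a finger is put on the wheel (contact force between the fingers and wheel above 0.5 N), for 0.05 s.
At the end, for the whole second after the job is handed in: the pointer is within 2 mm of the gauge line along the travel and the carriage is at rest; every loose thing is within 20 mm of where it began (y of pointer in the frame of mark between -0.002 and 0.002 m and linear speed of carriage below 0.003 m/s and not (distance of any of coupling, chipping_hammer, magnet_square, nozzle, gel_jar, pliers, wire_brush, flange from where it was at the start of the episode above 0.02 m)); the robot touches nothing.
It fails at once if the carriage, the pipes or the gauge were pushed directly (over 3 N) (contact force between any of the fingers, the arm and carriage above 3 N or contact force between any of the fingers, the arm and tail above 3 N).
It fails at once if the pipe ends ran into each other (gap under 0.5 mm) (y of pointer in the frame of mark above 0.0045 m).
It fails at once if a loose thing was moved or lifted by more than 20 mm (distance of any of coupling, chipping_hammer, magnet_square, nozzle, gel_jar, pliers, wire_brush, flange from where it was at the start of the episode above 0.02 m).
It also fails if it takes over 48 s, if anything falls off the work surface, if the arm or the gripper's body presses on something with over 40 N, if the wrist force passes 120 N, or if a joint passes its speed limit or range.

## Working session

There is one attempt and no reset: what is moved stays moved. The work goes in short steps, Python scripts to look and compute and a tool call to move; the robot and the scene stay as the last step left them, time stands still between calls to the robot, and variables do not carry over. Pictures are saved under pics/ and viewed, at most 10 in all, crops included, and the job is handed in when it is done.

Besides the shell and the picture viewer there is one more tool, called after "Emit:" as a command line: name --argument value ..., lists and objects as JSON in quotes. apply_moves: Moves the arm, as the interface text tells. Its arguments: {"type":"object","properties":{"rows":{"type":"array","items":{"type":"number"}},"hand":{"type":"number"},"newtons":{"type":"number"}},"required":["rows"]}

```bash
mkdir -p pics; python3 - <<'E'
from bench import robot, vision
import cv2,numpy as np
for n in("top","side"):
    f=vision.grab_frame(n); cv2.imwrite(f"pics/{n}0.png",cv2.resize(f["image"][:,:,::-1],(768,576)))
    np.savez(f"{n}0.npz",**f); print(n,f["fx"],f["cx"],f["cy"],np.round(f["T"],3).tolist())
s=robot.read_state();print(s["time_s"],s["tcp_pos"],s["orientation"],s["width"])
E
```

```text
top 448.7640482526172 259.6703924011015 193.31346120037077 [[-0.022, -0.989, 0.145, 0.389], [-1.0, 0.021, -0.003, 0.026], [0.0, -0.145, -0.989, 1.321], [0.0, 0.0, 0.0, 1.0]]
side 451.1981331961091 254.7113295608351 186.58693595870133 [[0.969, -0.178, 0.168, 0.365], [-0.245, -0.693, 0.678, -0.842], [-0.004, -0.698, -0.716, 0.983], [0.0, 0.0, 0.0, 1.0]]
0.1 [0.18321831 0.54453156 0.23791868] [ 1.61663486e-01  9.86845643e-01 -7.18490709e-04 -2.78811311e-04] 0.9941338371798887
```

View pics/top0.png

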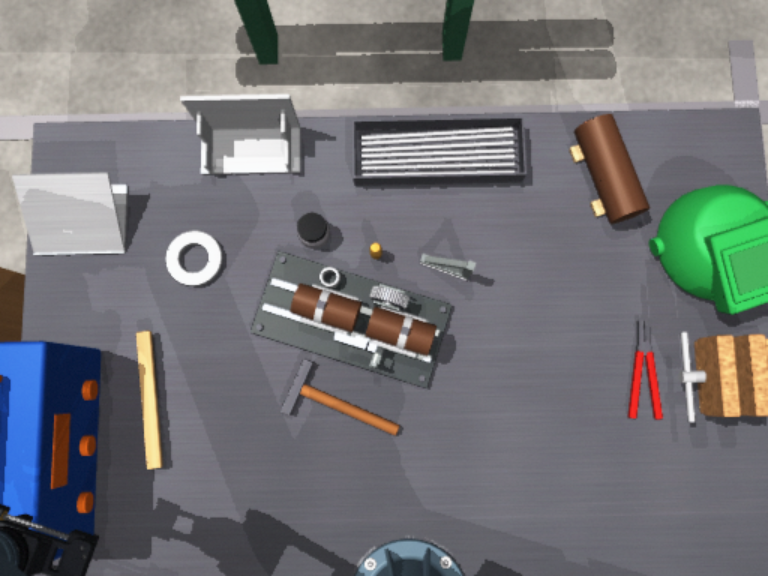

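View pics/side0.png

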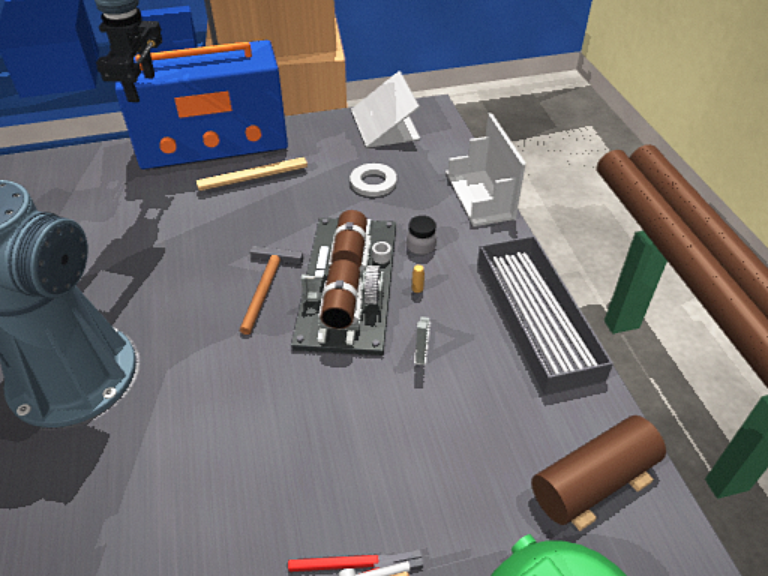

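The top view shows the jig at about (352,318) in the 768 px image, the wheel at (388,296), the gap at (363,322), and the gauge and blade around (360,345). Jig +y points left and slightly up, a yaw of about -18°. The side view agrees. Next I'll measure from the depth.

```bash
cat > h.py <<'E'
import numpy as np,cv2
def cloud(f):
    v,u=np.mgrid[0:384,0:512]; z=f["range_z"].astype(float)
    P=np.stack([(u-f["cx"])/f["fx"]*z,(v-f["cy"])/f["fy"]*z,z,np.ones_like(z)],-1)@np.asarray(f["T"]).T
    return P[...,:3]
def proj(f,p):
    q=np.linalg.inv(f["T"])@np.append(p,1); return np.array([f["fx"]*q[0]/q[2]+f["cx"],f["fy"]*q[1]/q[2]+f["cy"]])
def ray(f,u,v,z):
    T=np.asarray(f["T"]); d=T[:3,:3]@[(u-f["cx"])/f["fx"],(v-f["cy"])/f["fy"],1]; return T[:3,3]+d*(z-T[2,3])/d[2]
E
python3 - <<'E'
from h import *
t=dict(np.load("top0.npz")); s=dict(np.load("side0.npz"))
P=cloud(t); Z=P[...,2]
roi=np.zeros(Z.shape,bool); roi[155:265,160:310]=1
m=(roi&(Z>.009)&(Z<.2)).astype(np.uint8)
n,l,st,_=cv2.connectedComponentsWithStats(m)
k=[i for i in range(1,n)]; k=max(k,key=lambda i:st[i,4]); 
pts=P[l==k]; print(len(pts),st[k])
pl=pts[(pts[:,2]<.022)]
r=cv2.minAreaRect(pl[:,:2].astype(np.float32)*1000);print("plate",r, np.median(pl[:,2]))
# yaw
b=cv2.boxPoints(r); 
e=[b[1]-b[0],b[2]-b[1]]; e=max(e,key=np.linalg.norm); e=e/np.linalg.norm(e); e*=np.sign(e[1]); yaw=np.arctan2(-e[0],e[1]);print("yaw",yaw)
c=np.array(r[0])/1000; R=np.array([[np.cos(yaw),-np.sin(yaw)],[np.sin(yaw),np.cos(yaw)]])
for nme,f in(("top",t),("side",s)):
    Q=cloud(f); q=Q.reshape(-1,3); L=(q[:,:2]-c)@R
    w=(L[:,0]>.035)&(L[:,0]<.085)&(abs(L[:,1])<.16)&(q[:,2]>.05)&(q[:,2]<.13)
    print(nme,"wheel local",w.sum(),L[w].min(0),L[w].max(0),q[w,2].max())
    w&=q[:,2]>.09; print("wheeltop local",w.sum(),np.median(L[w],0),L[w].min(0),L[w].max(0), np.median(q[w],0),(L[w].min(0)+L[w].max(0))/2)
np.savez("jig.npz",c=c,yaw=yaw)
for nme,f,x in(("top",t,(150,320,150,265)),("side",s,(185,275,130,240))):
    a=f["image"][x[2]:x[3],x[0]:x[1],::-1]; k=int(min(800/a.shape[1],600/a.shape[0])); print(nme,k)
    cv2.imwrite(f"pics/{nme}c.png",cv2.resize(a,None,fx=k,fy=k,interpolation=cv2.INTER_CUBIC))
E
```

```text
7056 [ 167  168  134   91 7056]
plate ((526.7330322265625, 99.1417007446289), (360.498291015625, 170.38455200195312), 71.21458435058594) 0.015646532852463757
yaw -0.32786733
top wheel local 358 [ 0.03503161 -0.137683  ] [0.07390659 0.08308672] 0.10200804249053608
wheeltop local 117 [ 0.05470985 -0.0607149 ] [ 0.04379476 -0.0859577 ] [ 0.06577238 -0.03507359] [0.55885078 0.02423598 0.09473115] [ 0.05478357 -0.06051565]
side wheel local 325 [ 0.03504115 -0.13821625] [0.07394705 0.08564791] 0.1010845446200399
wheeltop local 86 [ 0.05444672 -0.0654112 ] [ 0.04357531 -0.08607918] [ 0.0661962  -0.03962995] [0.55789606 0.02015459 0.09487713] [ 0.05488576 -0.06285457]
top 4
side 5
```

View pics/topc.png

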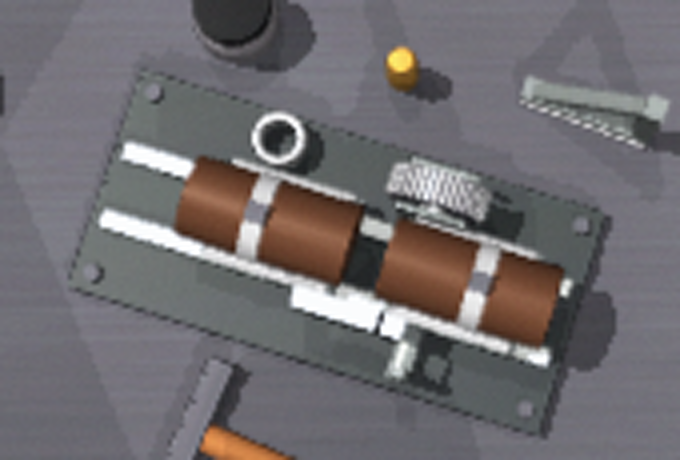

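View pics/sidec.png

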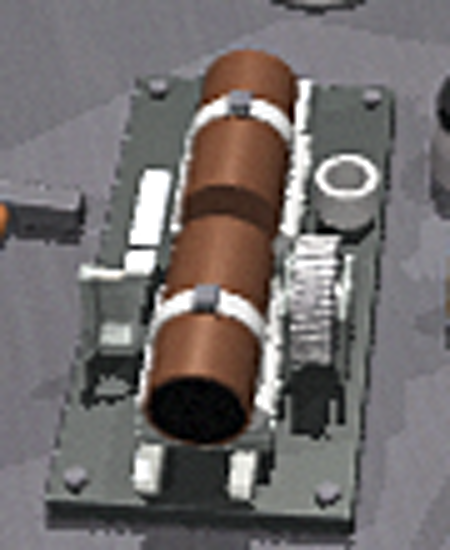

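The crops show the dark gauge line near (382,322) in the top crop, with the blade just to its -y side at (405,345). The side view has the line at (138,250) and the blade's top edge at y=270. I'll take profiles along jig y at z=85 mm, then work out the approach.

```bash
cat >> h.py <<'E'
J=np.load("jig.npz") ; c=J["c"]; yaw=float(J["yaw"]); R=np.array([[np.cos(yaw),-np.sin(yaw)],[np.sin(yaw),np.cos(yaw)]])
def prof(f,x,ys,z):
    g=cv2.cvtColor(f["image"],cv2.COLOR_RGB2GRAY).astype(np.float32)
    uv=np.array([proj(f,np.append(c+R@[x,y],z)) for y in ys],np.float32)
    return cv2.remap(g,uv[:,0].copy(),uv[:,1].copy(),cv2.INTER_CUBIC).ravel()
E
python3 - <<'E'
from h import *
t=dict(np.load("top0.npz")); s=dict(np.load("side0.npz"))
ys=np.arange(-.07,.05,.003)
print("y   ",*(np.round(ys*1e3).astype(int)))
for n,f in(("top",t),("side",s)):
    for x in np.arange(-.075,-.029,.005): print(n,round(x*1e3),*prof(f,x,ys,.085).astype(int))
    Q=cloud(f).reshape(-1,3); L=(Q[:,:2]-c)@R; w=(L[:,0]<-.035)&(L[:,0]>-.085)&(abs(L[:,1])<.16)&(Q[:,2]>.06)
    o=np.argsort(L[w,1]); print(len(o), "bar/blade y,x,z"); print(np.round(np.c_[L[w],Q[w,2]][o][::6]*1e3).astype(int).tolist())
P=cloud(t); w=(P[...,0]>.0)&(P[...,0]<.65)&(P[...,1]<.7)&(P[...,1]>-.1)
for a in np.arange(.05,.65,.1): print("x",round(a,2),[round(float(P[...,2][(abs(P[...,0]-a)<.05)&(abs(P[...,1]-b)<.05)].max(initial=0)),2) for b in np.arange(-.1,.75,.1)])
tl=R.T@(np.array([.18322,.54453])-c); print("tcp local",tl)
E
```

```text
y    -70 -67 -64 -61 -58 -55 -52 -49 -46 -43 -40 -37 -34 -31 -28 -25 -22 -19 -16 -13 -10 -7 -4 -1 2 5 8 11 14 17 20 23 26 29 32 35 38 41 44 47
top -75 197 162 123 81 83 84 84 84 83 85 85 85 84 83 85 88 92 90 93 93 94 95 104 105 106 108 106 107 107 106 107 107 108 109 109 108 108 107 108 110
top -70 232 190 119 76 81 82 84 83 83 82 84 83 84 84 86 90 93 94 96 94 95 94 98 108 106 104 105 106 106 107 106 107 108 110 109 108 108 109 109 110
top -65 250 171 102 89 87 82 86 80 83 86 81 85 90 91 90 96 101 97 92 94 96 95 96 103 107 105 106 108 106 107 109 106 108 108 108 107 109 109 110 109
top -60 247 181 115 90 92 92 94 94 94 94 94 94 94 97 102 102 106 101 95 93 94 94 94 97 106 106 106 108 107 105 107 108 109 106 104 106 109 109 106 108
top -55 251 162 75 57 60 54 92 79 84 94 74 53 68 83 47 74 85 46 75 80 48 56 70 65 84 86 76 95 98 101 99 97 96 97 96 98 99 99 102 102
top -50 119 174 260 234 259 269 159 66 222 232 255 256 229 254 253 226 249 258 247 249 257 245 250 264 241 246 263 225 122 90 96 96 98 96 96 97 97 97 97 98
top -45 101 197 254 252 252 254 195 137 248 252 252 252 252 252 252 252
[... 2815 characters left out ...]
 [-51, -64, 87], [-49, -59, 82], [-49, -55, 87], [-41, -52, 84], [-48, -46, 86], [-45, -42, 86], [-46, -37, 85], [-46, -34, 90], [-50, -28, 84], [-42, -24, 84], [-49, -18, 83], [-50, -13, 85], [-48, -8, 81], [-45, -5, 86], [-42, -2, 87], [-41, 3, 83], [-44, 8, 82], [-44, 11, 84], [-42, 15, 83]]
x 0.05 [0.05, 0.12, 0.04, 0.01, 0.01, 0.01, 0.01, 0.01, 0.01]
x 0.15 [0.01, 0.02, 0.01, 0.01, 0.01, 0.55, 0.55, 0.27, 0.0]
x 0.25 [0.01, 0.01, 0.01, 0.01, 0.01, 0.01, 0.55, 0.35, 0.0]
x 0.35 [0.01, 1.32, 0.03, 0.03, 0.01, 0.01, 0.03, 0.23, 0.23]
x 0.45 [0.1, 0.11, 0.11, 0.03, 0.02, 0.01, 0.03, 0.23, 0.23]
x 0.55 [0.09, 0.11, 0.12, 0.11, 0.03, 0.01, 0.03, 0.01, 0.01]
tcp local [-0.46864056  0.31104335]
```

```bash
cat >> h.py <<'E'
def measure(f):
    ys=np.arange(-.1,-.02,.0005)
    def cen(sig,ys): 
        sig=np.clip(sig,0,None); return (sig*ys).sum()/sig.sum()*1e3
    def line(x): 
        p=prof(f,x,ys,.085); k=(ys>-.057)&(ys<-.043); return cen(230-p[k],ys[k])
    def blade(x):
        p=prof(f,x,ys,.085); i=np.argmax(p*(ys<-.04)); k=abs(ys-ys[i])<.008; b=max(p[k][0],p[k][-1]); 
        return cen(p[k]-130,ys[k]),p.max()
    return [round(line(x),1) for x in(-.048,-.045,-.042)],[tuple(np.round(blade(x),1)) for x in(-.068,-.064,-.061,-.058)]
E
python3 - <<'E'
from h import *
ys=np.arange(-.09,-.055,.002); print(np.round(ys*1e3))
for n in("top","side"):
    f=dict(np.load(n+"0.npz")); print(n,measure(f))
    for x in(-.066,-.062,-.058): print(prof(f,x,ys,.085).astype(int))
    Q=cloud(f).reshape(-1,3); L=(Q[:,:2]-c)@R; 
    # pipe crests: gap from top strip
    w=(abs(L[:,0])<.012)&(Q[:,2]>.098)&(abs(L[:,1])<.16); y=np.sort(L[w,1]); d=np.diff(y); i=d.argmax(); print("gap edges",y[i],y[i+1],"tip extents",y[0],y[-1])
print("wheeltop world",c+R@[.055,-.061])
E
```

```text
[-90. -88. -86. -84. -82. -80. -78. -76. -74. -72. -70. -68. -66. -64.
 -62. -60. -58. -56.]
top ([np.float64(-49.6), np.float64(-49.7), np.float64(-49.9)], [(np.float64(-70.8), np.float64(251.8)), (np.float64(-71.7), np.float64(251.6)), (np.float64(-71.4), np.float64(250.7)), (np.float64(-71.6), np.float64(249.8))])
[ 83  54  37  42  53 117 171 169 183 223 248 206 145 108  87  84  84  80]
[ 91  68  49  43  67 121 162 177 199 238 252 213 156 108  87  93  92  92]
[ 91  60  47  53  63 118 167 177 201 236 246 204 151 113  97  90  93  95]
gap edges -0.04052591340518727 -0.014553848409083603 tip extents -0.15996355256392286 0.10584679740378003
side ([np.float64(-49.2), np.float64(-49.0), np.float64(-48.8)], [(np.float64(-70.5), np.float64(255.4)), (np.float64(-70.7), np.float64(255.5)), (np.float64(-71.3), np.float64(262.7)), (np.float64(-71.2), np.float64(263.7))])
[ 83  82  78  70  66  58  71 101 160 234 252 205 137  90  71  90 109 110]
[ 80  85  90  92  90  79  87 136 196 249 250 178  95  83  98 104 108 107]
[ 93  98 102  97  91  82  86 132 194 249 257 179  87  77 102 105 105 107]
gap edges -0.039232026821935516 -0.01594076394820156 tip extents -0.15956024914519423 0.10736742377185775
wheeltop world [0.55915975 0.02367974]
```

The pointer starts about 20.5 to 21 mm short of the mark, which is about 93 mm of rim. The tool's y axis already lies along jig y. I'll move over the wheel with the hand shut.

Emit:
apply_moves --rows '[-26,-19,0,0,-26,-19,0,0,-26,-19,0,0,-26,-19,0,0,-26,-19,0,0,-26,-19,0,0,-26,-19,0,0,-26,-19,0,0,-26,-19,0,0,-26,-19,0,0]' --hand 0 --newtons 20

```text
time_s: 1.1
tcp_pos: [0.3696, 0.2807, 0.2385]
orientation: [0.162, 0.987, -0.0, -0.0]
wrist_force: [0.5, 0.3, 0.2]
width: 0.112
grasp_force: 0.0
```

Emit:
apply_moves --rows '[-26,-19,0,0,-26,-19,0,0,-26,-19,0,0,-26,-19,0,0,-26,-19,0,0,-26,-19,10,0,-26,-19,20,0,-26,-19,20,0,-26,-19,20,0,-24,-19,20,0]'

```text
time_s: 2.1
tcp_pos: [0.5536, 0.0183, 0.1476]
orientation: [0.162, 0.987, 0.0, -0.0]
wrist_force: [0.5, -0.3, 0.6]
width: 0.005
grasp_force: 0.0
```

```bash
cat > st.py <<'E'
from h import *
from bench import robot
def st():
    s=robot.read_state(); p=np.array(s["tcp_pos"]); L=R.T@(p[:2]-c); print("t",s["time_s"],"local",np.round(L*1e3,1),"z",round(p[2]*1e3,1),"F",np.round(s["wrist_force"],1),"q",np.round(s["orientation"],3),"w",round(s["width"],2))
E
python3 - <<'E'
from st import *; st()
from bench import vision
f=vision.grab_frame("side")
cv2.imwrite("pics/s1.png",cv2.resize(f["image"][100:260,150:320,::-1],None,fx=3.6,fy=3.6,interpolation=cv2.INTER_CUBIC))
E
```

```text
t 2.1 local [ 51.4 -67.9] z 147.6 F [ 0.5 -0.3  0.6] q [ 0.162  0.987  0.    -0.   ] w 0.0
```

View pics/s1.png

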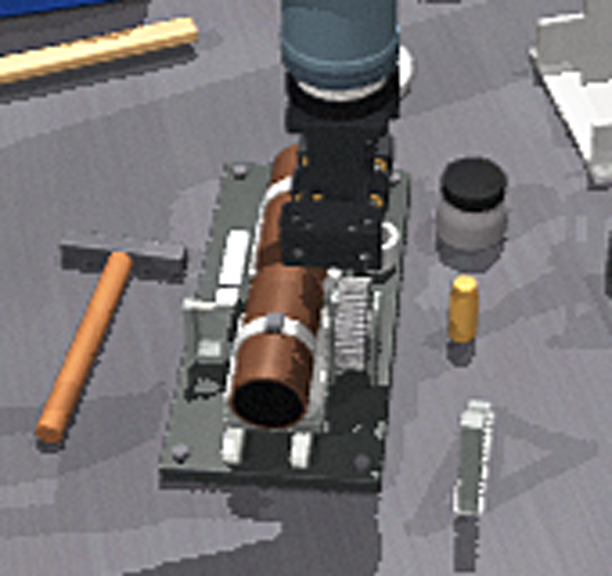

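The view shows the shut fingers above the wheel, and the blade at (205,320) and gauge bar at (235,260) are still visible to the side camera. I'll come down to just above the wheel.

Emit:
apply_moves --rows '[0,0,0,0,-2,-5,15,0,0,0,15,0,0,0,8,0,0,0,0,0,0,0,0,0]'

```text
time_s: 2.75
tcp_pos: [0.5533, 0.0147, 0.1107]
orientation: [0.161, 0.987, 0.0, -0.0]
wrist_force: [-0.3, 1.0, 0.2]
width: 0.005
grasp_force: 0.0
```

```bash
python3 -c "from st import *; st()"
```

```text
t 2.75 local [ 52.3 -71.4] z 110.7 F [-0.3  1.   0.2] q [ 0.161  0.987  0.    -0.   ] w 0.01
```

Emit:
apply_moves --rows '[-2,-3,6,0,0,0,4,0,0,0,1,0,0,0,1,0,0,0,1,0,0,0,0,0,0,0,0,0]'

```text
time_s: 3.45
tcp_pos: [0.5545, 0.0107, 0.0979]
orientation: [0.162, 0.987, -0.0, 0.0]
wrist_force: [-0.4, -0.2, 1.3]
width: 0.007
grasp_force: 0.5
```

```bash
python3 -c "from st import *; st()"
```

```text
t 3.45 local [ 54.8 -74.8] z 97.9 F [-0.4 -0.2  1.3] q [ 0.162  0.987 -0.     0.   ] w 0.01
```

Just touching at 1.3 N. I'll press 1 mm further.

Emit:
apply_moves --rows '[0,0,1,0,0,0,0,0,0,0,0,0]'

```text
time_s: 3.75
tcp_pos: [0.5546, 0.0106, 0.0976]
orientation: [0.162, 0.987, -0.0, 0.0]
wrist_force: [-2.9, 0.5, 7.4]
width: 0.004
grasp_force: 3.7
```

Emit:
apply_moves --rows '[0,0,0.7,0,0,3,0,0,0,3,0,0,0,3,0,0,0,3,0,0,0,3,0,0,0,3,0,0,0,3,0,0,0,3,0,0,0,2,0,0]'

```text
time_s: 4.75
tcp_pos: [0.5633, 0.0355, 0.098]
orientation: [0.162, 0.987, -0.0, 0.001]
wrist_force: [-4.5, 0.5, 12.1]
width: 0.005
grasp_force: 6.2
```

```bash
cat > m.py <<'E'
from st import *; st()
from bench import vision
f=vision.grab_frame("side"); print(measure(f)); np.savez("last.npz",**f)
E
python3 m.py
```

```text
t 4.75 local [ 55.1 -48.5] z 98.0 F [-4.5  0.5 12.1] q [ 0.162  0.987 -0.     0.001] w 0.01
([np.float64(-49.2), np.float64(-49.0), np.float64(-48.8)], [(np.float64(-64.9), np.float64(252.6)), (np.float64(-64.4), np.float64(278.1)), (np.float64(-64.9), np.float64(273.4)), (np.float64(-64.7), np.float64(271.6))])
```

The stroke worked: about 6 mm of carriage travel per 26 mm. Next stroke.

Emit:
apply_moves --rows '[0,0,-6,0,0,-13,0,0,0,-13,0,0,0,0,0,0,0,0,4,0,0,0,1,0,0,0,1,0,0,0,0,0,0,0,0,0]'

```text
time_s: 5.7
tcp_pos: [0.5547, 0.01, 0.0974]
orientation: [0.162, 0.987, -0.001, 0.0]
wrist_force: [-5.1, -3.1, 13.9]
width: 0.001
grasp_force: 7.0
```

```bash
python3 -c "from st import *; st()"
```

```text
t 5.7 local [ 55.2 -75.3] z 97.4 F [-5.1 -3.1 13.9] q [ 0.162  0.987 -0.001  0.   ] w 0.0
```

Emit:
apply_moves --rows '[0,3,0,0,0,3,0,0,0,3,0,0,0,3,0,0,0,3,0,0,0,3,0,0,0,3,0,0,0,3,0,0,0,3,0,0,0,0,0,0]'

```text
time_s: 6.7
tcp_pos: [0.564, 0.0369, 0.0977]
orientation: [0.161, 0.987, 0.0, 0.001]
wrist_force: [-3.9, 3.1, 13.4]
width: 0.004
grasp_force: 6.9
```

```bash
python3 m.py
```

```text
t 6.7 local [ 55.3 -46.9] z 97.7 F [-3.9  3.1 13.4] q [0.161 0.987 0.    0.001] w 0.0
([np.float64(-49.2), np.float64(-49.0), np.float64(-48.8)], [(np.float64(-58.4), np.float64(255.3)), (np.float64(-58.5), np.float64(255.1)), (np.float64(-58.5), np.float64(255.2)), (np.float64(-58.5), np.float64(255.8))])
```

Emit:
apply_moves --rows '[0,0,-6,0,0,-14,0,0,0,-14,0,0,0,0,0,0,0,0,4,0,0,0,1,0,0,0,1,0,0,0,0,0,0,0,0,0]'

```text
time_s: 7.65
tcp_pos: [0.5543, 0.0091, 0.0972]
orientation: [0.162, 0.987, -0.001, 0.0]
wrist_force: [-5.6, -2.8, 12.3]
width: 0.004
grasp_force: 6.3
```

Emit:
apply_moves --rows '[0,3,0,0,0,3,0,0,0,3,0,0,0,3,0,0,0,3,0,0,0,3,0,0,0,3,0,0,0,3,0,0,0,2,0,0,0,0,0,0]'

```text
time_s: 8.65
tcp_pos: [0.5632, 0.035, 0.098]
orientation: [0.161, 0.987, 0.0, 0.001]
wrist_force: [-5.4, 1.6, 15.8]
width: 0.006
grasp_force: 7.9
```

```bash
python3 m.py
```

```text
t 8.65 local [ 55.2 -49. ] z 98.0 F [-5.4  1.6 15.8] q [0.161 0.987 0.    0.001] w 0.01
([np.float64(-49.2), np.float64(-49.0), np.float64(-48.8)], [(np.float64(-52.1), np.float64(265.9)), (np.float64(-52.5), np.float64(276.6)), (np.float64(-52.3), np.float64(273.3)), (np.float64(-52.0), np.float64(273.8))])
```

Emit:
apply_moves --rows '[0,0,-6,0,0,-9,0,0,0,-9,0,0,0,0,0,0,0,0,4,0,0,0,1,0,0,0,1,0,0,0,0,0,0,0,0,0]'

```text
time_s: 9.6
tcp_pos: [0.5571, 0.0173, 0.0982]
orientation: [0.162, 0.987, -0.0, 0.0]
wrist_force: [-7.9, -0.5, 20.3]
width: 0.006
grasp_force: 9.8
```

Emit:
apply_moves --rows '[0,2,0,0,0,2,0,0,0,2,0,0,0,2,0,0,0,2,0,0,0,2,0,0,0,0,0,0,0,0,0,0]'

```text
time_s: 10.4
tcp_pos: [0.5612, 0.0289, 0.0982]
orientation: [0.162, 0.987, 0.0, 0.001]
wrist_force: [-6.5, 2.3, 19.1]
width: 0.003
grasp_force: 9.4
```

```bash
python3 m.py; python3 - <<'E'
from h import *
f=dict(np.load("last.npz")); a=f["image"][150:210,190:270,::-1]
cv2.imwrite("pics/s2.png",cv2.resize(a,None,fx=9,fy=9,interpolation=cv2.INTER_CUBIC))
ys=np.arange(-.066,-.036,.0015);print(np.round(ys*1e3,1))
for x in(-.066,-.062,-.058,-.048,-.045,-.042):print(prof(f,x,ys,.085).astype(int))
E
```

```text
t 10.4 local [ 55.2 -55.4] z 98.2 F [-6.5  2.3 19.1] q [0.162 0.987 0.    0.001] w 0.0
([np.float64(-49.2), np.float64(-49.0), np.float64(-48.8)], [(np.float64(-48.9), np.float64(263.9)), (np.float64(-49.1), np.float64(271.5)), (np.float64(-48.9), np.float64(276.8)), (np.float64(-48.9), np.float64(268.1))])
[-66.  -64.5 -63.  -61.5 -60.  -58.5 -57.  -55.5 -54.  -52.5 -51.  -49.5
 -48.  -46.5 -45.  -43.5 -42.  -40.5 -39.  -37.5 -36. ]
[ 80  74  70  66  60  68  86 112 161 212 251 268 264 235 187 133  93  87
 101 117 134]
[110 112 113 112 109 112 125 140 172 209 242 265 273 255 202 143  92  84
 103 113 114]
[122 121 118 114 107 106 114 125 155 198 237 262 266 242 194 140 100  90
 102 112 113]
[252 257 257 255 254 254 255 276 280 218 105  33  66 170 259 278 261 254
 254 254 256]
[250 257 258 255 255 255 255 268 275 232 142  75  95 179 250 274 262 255
 255 255 255]
[251 256 258 255 254 254 255 263 273 246 167  96  97 168 246 273 264 255
 254 255 255]
```

View pics/s2.png

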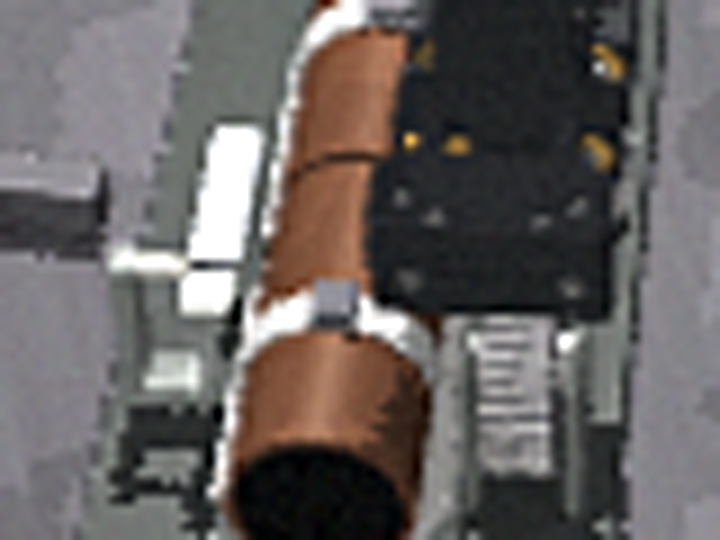

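The picture shows the blade tip at (180,262) level with the dark line at (215,263), and a thin gap between the pipes. I'll lift clear and check with both cameras.

Emit:
apply_moves --rows '[0,0,-3,0,0,0,-20,0,0,0,-40,0,0,0,-50,0,-20,0,-40,0,-20,0,0,0,-20,0,0,0,0,0,0,0,0,0,0,0]'

```text
time_s: 11.35
tcp_pos: [0.6166, 0.0097, 0.2478]
orientation: [0.162, 0.987, 0.0, -0.001]
wrist_force: [-1.0, 0.3, -0.1]
width: 0.011
grasp_force: 0.0
```

```bash
python3 m.py; python3 - <<'E'
from h import *
from bench import vision
f=vision.grab_frame("top"); ys=np.arange(-.066,-.036,.0015);print(np.round(ys*1e3,1))
for x in(-.066,-.062,-.058,-.048,-.045,-.042):print(prof(f,x,ys,.085).astype(int))
print(measure(f))
a=f["image"][195:255,215:295,::-1]; cv2.imwrite("pics/t2.png",cv2.resize(a,None,fx=9,fy=9,interpolation=cv2.INTER_CUBIC))
E
```

```text
t 11.35 local [113.9 -55.8] z 247.8 F [-1.   0.3 -0.1] q [ 0.162  0.987  0.    -0.001] w 0.01
([np.float64(-49.2), np.float64(-49.0), np.float64(-48.8)], [(np.float64(-49.0), np.float64(261.4)), (np.float64(-49.0), np.float64(272.1)), (np.float64(-48.8), np.float64(276.4)), (np.float64(-48.8), np.float64(268.0))])
[-66.  -64.5 -63.  -61.5 -60.  -58.5 -57.  -55.5 -54.  -52.5 -51.  -49.5
 -48.  -46.5 -45.  -43.5 -42.  -40.5 -39.  -37.5 -36. ]
[142 142 143 143 143 143 142 142 142 143 143 144 143 143 143 143 144 144
 145 145 145]
[142 142 142 143 143 143 143 143 142 142 142 142 143 144 145 144 145 146
 147 146 146]
[141 142 143 142 142 142 142 143 144 143 143 144 144 144 145 146 146 146
 145 144 144]
[141 142 143 143 142 142 142 144 144 145 145 144 144 144 144 144 144 145
 144 143 144]
[140 141 142 142 142 143 144 144 144 144 144 145 147 147 145 143 143 144
 143 142 143]
[143 143 143 143 143 143 144 143 144 144 144 145 146 145 144 143 143 143
 143 143 143]
([np.float64(-50.3), np.float64(-50.3), np.float64(-50.3)], [(np.float64(-44.7), np.float64(146.5)), (np.float64(-40.2), np.float64(147.1)), (np.float64(-40.4), np.float64(146.9)), (np.float64(-42.4), np.float64(147.9))])
```

View pics/t2.png

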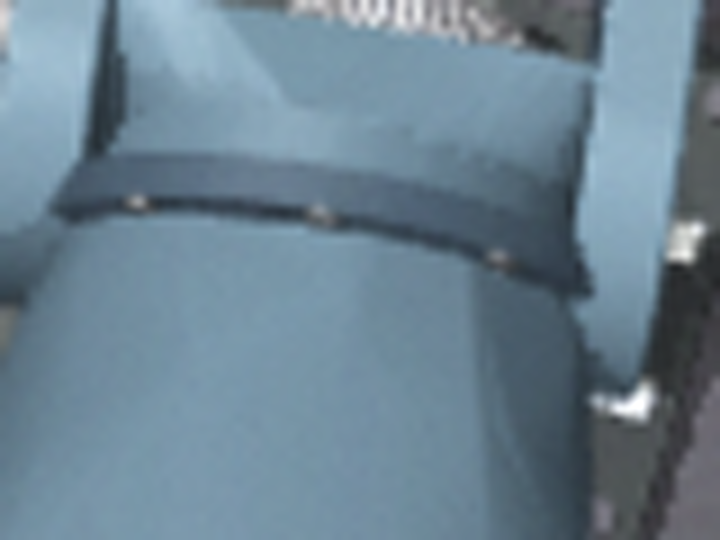

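The arm blocks the top view, so I'll swing it aside for the cross-check.

Emit:
apply_moves --rows '[20,30,0,0,20,30,0,0,20,30,0,0,20,30,0,0,20,30,0,0,20,30,0,0,20,30,0,0,20,30,0,0,20,30,0,0,0,0,0,0]'

```text
time_s: 12.45
tcp_pos: [0.5302, 0.3267, 0.2488]
orientation: [0.159, 0.987, 0.001, -0.001]
wrist_force: [0.1, -0.5, 0.5]
width: 0.005
grasp_force: 0.0
```

```bash
python3 m.py; python3 - <<'E'
from h import *
from bench import vision
f=vision.grab_frame("top"); ys=np.arange(-.066,-.036,.0015);print(np.round(ys*1e3,1))
for x in(-.066,-.062,-.058,-.048,-.045,-.042):print(prof(f,x,ys,.085).astype(int))
print(measure(f))
a=f["image"][195:255,215:295,::-1]; cv2.imwrite("pics/t3.png",cv2.resize(a,None,fx=9,fy=9,interpolation=cv2.INTER_CUBIC))
E
```

```text
t 12.45 local [-69.9 216.5] z 248.8 F [ 0.1 -0.5  0.5] q [ 0.159  0.987  0.001 -0.001] w 0.01
([np.float64(-48.8), np.float64(-49.0), np.float64(-48.8)], [(np.float64(-49.8), np.float64(189.8)), (np.float64(-50.3), np.float64(219.3)), (np.float64(-50.0), np.float64(215.1)), (np.float64(-49.9), np.float64(222.2))])
[-66.  -64.5 -63.  -61.5 -60.  -58.5 -57.  -55.5 -54.  -52.5 -51.  -49.5
 -48.  -46.5 -45.  -43.5 -42.  -40.5 -39.  -37.5 -36. ]
[ 47  46  47  53  74  95 106 105 100 113 159 191 178 131  94  64  49  38
  38  40  41]
[ 55  51  49  51  62  86 106 108 112 127 153 194 186 126  70  59  48  47
  49  50  50]
[ 58  58  53  55  73  95 101 104 106 126 167 192 182 139  97  64  53  47
  49  51  52]
[163 218 239 231 231 229 229 228 234 202 108  52 110 193 224 233 234 231
 228 228 231]
[191 225 231 231 229 230 230 233 215 172 112  88 135 207 243 233 230 229
 228 228 229]
[191 240 236 231 230 230 230 234 233 161  59  41 104 180 227 240 231 230
 229 230 231]
([np.float64(-49.4), np.float64(-50.0), np.float64(-49.7)], [(np.float64(-48.8), np.float64(184.8)), (np.float64(-49.4), np.float64(199.5)), (np.float64(-48.9), np.float64(196.7)), (np.float64(-49.2), np.float64(193.2))])
```

View pics/t3.png

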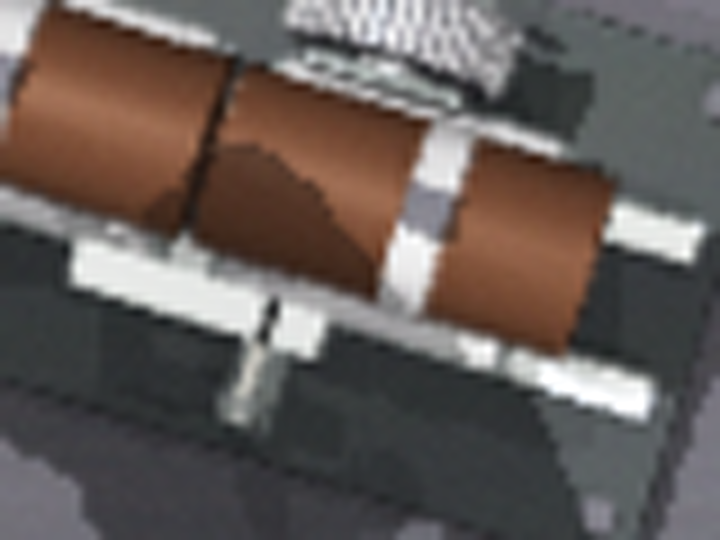

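The top view shows the blade tip at (258,350) in line with the dark mark at (268,315) along jig x. Both cameras agree to within about 1 mm, so I'm handing in.

```bash
python3 -c "
from bench import robot
print(robot.job_done())"
```

```text
the job is handed in; nothing more can be done
None
```

I set the weld gap with four strokes on the thumb wheel; both cameras put the pointer within about 1 mm of the gauge line, the finger is clear of the jig, and the job is handed in (no verdict was returned).

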